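# Nest the tool tubs in the leaning stand

## Task

Class is over: nest the green tub into the grey tub of the leaning stand, then the orange tub into the green one, pressing each home along the lean with a light push, so that it sits squarely where the sloping walls meet; do not ram it or let it drop in from high up, or the tubs will jam. Leave the bottle, the wooden clamp, the jar and the carved figure standing where they are, and let go of the tubs at the end.

Things in the scene. Friction and masses are not known exactly. Their poses are not given: they have to be found in the camera images.
- base_tub: square tapered grey tub of the same shape and size as the green one, screwed to a light-wood stand (base board 150 x 90 mm) so that it leans 25 degrees from upright. Origin: centre of the outside of its foot, 50 mm above the table; z along its axis to the mouth; x and y square to its sides, x pointing up the slope (the mouth leans to the side of -x)
- base_mouth (a point): centre of the open mouth of the grey tub, 105 mm up its axis, axes as base_tub. A tub nested home in another stands 40 mm farther up the axis than it, all four walls just meeting, its collar clear of the other's rim by 15 mm. A push of 5 to 10 N seats it; the stand does not give, and a harder push wedges it
- green_mid (a point): loose green open tub of stiff plastic, 105 mm tall, about 90 g: foot 44 x 44 mm, 3.2 mm walls leaning out 0.08 mm per mm of height, inside of the mouth 54 x 54 mm, top 25 mm an upright collar 64 x 64 mm outside, to grip it by. This point: on its axis, 52.5 mm above its foot; z to the mouth, x and y square to its sides. Starts upright on the table; it nests in any of the four quarter turns
- orange_mid (a point): the same point of the loose orange tub: same shape, size, mass and axes as the green one; starts upright on the table. A tub held a little off-centre or askew meets a wall early, up to about 12 mm short of home; let go there it slides home by its weight and can be taken again by the collar and pressed
- bottle_mid (a point): centre (100 mm above its foot) of an upright amber bottle with a green cap, 64 mm across, 200 mm tall; a bystander beside the stand, z up
- press_mid (a point): centre (125 mm above its foot) of a wooden carver's clamp, a bystander beside the stand: a block 90 x 80 x 45 mm (x, y, z) with two upright bars together 22 x 36 mm in its middle, to 250 mm high, with steel wing nuts out to 30 mm from the middle on its y faces; z up
- jar_mid (a point): centre (62 mm above its foot) of a glass jar with a white lid, 62 mm across, 125 mm tall; a bystander close to the green tub, z up
- figure_mid (a point): centre (68 mm above its foot) of a carved wooden figure, 60 mm across, 137 mm tall; a bystander close to the orange tub, z up
Not all that is in view belongs to the job. Of the things that look like the part that bears green_mid, take the one that is nearest to the robot's base at the start.

How it is judged:
By the outcome, as a careful person would: the job done as asked, in the order asked, and still so for the second after the job is handed in, with the robot touching nothing.
It also fails if it takes over 67 s, if anything falls off the work surface, if the arm or the gripper's body presses on something with over 40 N, if the wrist force passes 120 N, or if a joint passes its speed limit or range.

## Robot

A 7-joint arm with a two-finger parallel gripper is mounted at the origin on the work surface. World frame = base frame: x ahead of the robot, y to its left, z up, the work surface at z = 0. Lengths are in m, angles in rad, forces in N, time in s.
With the tool pointing down it reaches from about 0.4 to 0.875 m from the base axis. Payload 6.5 kg.
Tool frame: the origin (TCP) lies between the finger pads; the fingertips stand 17 mm ahead of it and the grasp point (between the pads) lies 2 mm behind it; z points along the fingers, y is the line along which they close (so a half turn about z gives the same grasp; the last joint's range is limited). The gripper opens to 85 mm and grips with 20 to 120 N. Pads are 22 mm wide; open, the fingers measure 114 mm over their backs; the gripper's body (76 mm by 85 mm) begins 54 mm behind the grasp point. The pads swing forward as they close: fully open they stand 13 mm farther back than shut.
Start: joints at [-1.351, 0.536, -0.004, 1.538, 0.003, 1.067, -0.071], TCP at [0.183, 0.624, 0.248] pointing down, gripper open.
Joint ranges: [-2.7, 2.7], [-0.37, 2.16], [-1.27, 1.26], [0.24, 2.4], [-1.31, 4.45], [0.19, 1.91], [-2.76, 2.76]. Speed limits (rad/s): [2.39, 2.39, 3.14, 3.14, 3.14, 3.14, 3.14].

## Interface

Orientations are given as a rotation vector (axis times angle).
In Python, from cell import manip gives the robot as it stands. Calls block until the motion is done:
- manip.movep(position, orientation): joint-space move of the TCP to a pose.
- manip.line_to(position, ori=None, rate=0.15, guard=None): straight line of the TCP; ori=None keeps the orientation; rate is the mean speed in m/s. With guard (N) it stops when the force on the tool has changed by that much, and returns True; else False.
- manip.move_joints(angles): joint-space move.
- manip.gripper_to(opening, newtons=None): finger opening in m; newtons is the grip in N (None keeps the last); returns when the fingers have stopped.
- manip.sleep(seconds).
- manip.ik(position, orientation): joint angles nearest the present ones, or None.
- manip.state(): the state.
- manip.read_camera(name): name is "side" or "top" or "wrist"; returns the picture (420x560x3 uint8, red, green, blue); there is no depth.
- manip.camera_model(name): a dict with "fx", "fy", "cx", "cy" (pixels), "world_from_camera" (4x4, takes a point from camera to world coordinates). Camera axes: x right, y down, z forward; pixel columns grow to the right and rows downward; lengths in m; the calibration is good to about 2 mm. A picture is of the moment at which its call begins: read the wrist's pose just before it. camera_model takes no time and is no camera call; for the wrist camera it gives the pose at the moment of the call.
A pose or a line that the arm cannot do raises manip.MotionError and nothing moves.
- manip.sign_off(): hands the job in; it is judged then, once.
Trained networks look in the newest picture that a camera, given by its name, has taken for a name from the list of things; names that differ only in an ending like _2 or _b are one class to them, and where a whole thing is asked for, a point or a joint stands for the part that bears it (a point fixed in the world has none). Each returns a list of dicts, best first, with "confidence" (0 to 1); they miss things now and then, are a little off and sometimes report something else, mostly with a low value. They report only what shows in the picture. A call takes as long as a camera call. They do not tell look-alikes from the thing itself.
- manip.find_in(thing, camera): "location" ([x, y, z] in m, in world coordinates, good to about 4 mm: the middle of the surface that is visible of it).
- manip.tip_of(thing, camera): "location" ([x, y, z] in m, in world coordinates, good to about 4 mm: a listed point, or the origin of a listed thing).
The state is a dict: "time": time; "joint_pos": joint angles; "dq": joint speeds; "effort": joint torques, N m; "eef_pos": TCP position; "ee_rot": TCP orientation; "contact_force": force on the tool from outside, world axes, zero at the start; "ft_torque": the same for the moment, N m; "grip_width": finger opening in m; "finger_force": force on a finger pad.
Only numpy, scipy, OpenCV 4.12 (cv2) and the standard library are available. Lean on these libraries where they do the work, as an engineer would, in place of code of your own. Each camera call takes 0.05 s, during which the arm holds its last target. There are 200 camera calls.

## Working session

There is one attempt and no reset: what is moved stays moved. The work goes in short steps, each a Python script; the robot and the scene stay as the last script left them, time stands still between calls to the robot, and variables do not carry over. Pictures are saved under pics/ and viewed, at most 10 in all, crops included, and the job is handed in when it is done.

```bash
mkdir -p pics; ls; python3 - <<'E'
from cell import manip as m
import cv2,numpy as np
a=[]
for c in("side","top"):
    im=m.read_camera(c); a.append(im)
    k=m.camera_model(c); print(c,k["fx"],k["cx"],k["cy"],np.round(k["world_from_camera"],3).tolist())
    for t in("base_tub","base_mouth","green_mid","orange_mid","bottle_mid","press_mid","jar_mid","figure_mid"):
        print(t,[(np.round(d["location"],3).tolist(),round(d["confidence"],2)) for d in m.tip_of(t,c)[:4]])
    cv2.imwrite(f"pics/{c}0.png",im[:,:,::-1])
s=m.state();print(s["time"],s["ee_rot"],s["contact_force"])
E
```

```text
pics
side 492.23962578626634 276.67391095755306 215.5602856353701 [[0.942, -0.258, 0.216, 0.232], [-0.337, -0.726, 0.599, -0.847], [0.002, -0.637, -0.771, 1.322], [0.0, 0.0, 0.0, 1.0]]
base_tub [([0.707, -0.012, 0.051], 0.94)]
base_mouth [([0.66, -0.002, 0.144], 0.73)]
green_mid [([0.798, 0.146, 0.051], 0.89), ([0.672, 0.508, 0.053], 0.77), ([0.453, 0.316, 0.053], 0.59)]
orange_mid [([0.479, -0.309, 0.054], 0.58)]
bottle_mid [([0.657, 0.124, 0.1], 0.56)]
press_mid [([0.638, -0.135, 0.127], 0.75)]
jar_mid [([0.366, 0.304, 0.058], 0.6)]
figure_mid [([0.404, -0.274, 0.07], 0.98)]
top 441.1548572969066 273.3340012551007 213.31290018906432 [[0.019, -0.997, 0.074, 0.465], [-1.0, -0.021, -0.022, 0.1], [0.024, -0.073, -0.997, 1.326], [0.0, 0.0, 0.0, 1.0]]
base_tub [([0.703, -0.006, 0.048], 0.69)]
base_mouth [([0.658, -0.006, 0.141], 0.64)]
green_mid [([0.671, 0.509, 0.054], 0.91), ([0.793, 0.149, 0.053], 0.81), ([0.486, -0.31, 0.058], 0.72), ([0.455, 0.32, 0.054], 0.7)]
orange_mid [([0.488, -0.312, 0.056], 0.85)]
bottle_mid [([0.66, 0.126, 0.098], 0.59), ([0.706, -0.005, 0.053], 0.19)]
press_mid [([0.641, -0.139, 0.13], 0.76), ([0.366, 0.305, 0.062], 0.28)]
jar_mid [([0.37, 0.304, 0.061], 0.57)]
figure_mid [([0.405, -0.277, 0.067], 0.75)]
0.9 [4.47315580e-01 3.10954545e+00 2.60540487e-05] [-0.62852747 -0.0088695  -0.08731047]
```

View pics/side0.png

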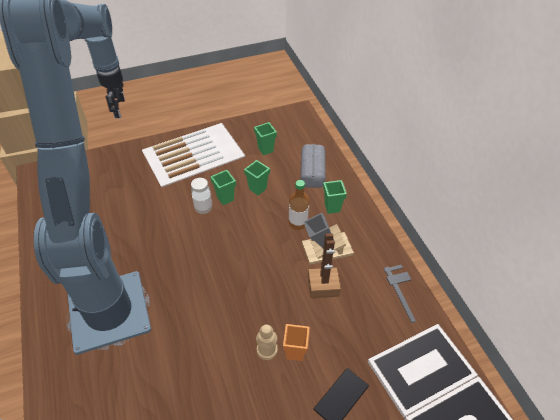

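View pics/top0.png

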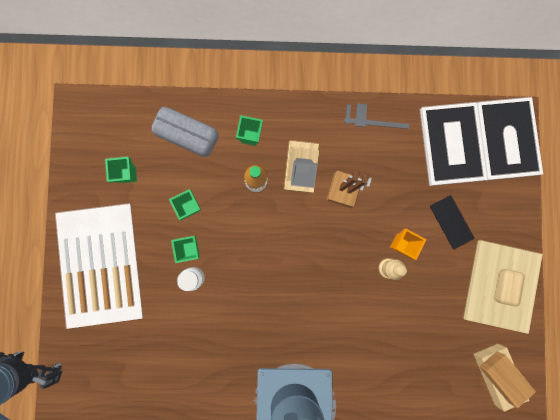

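Side view: the grey leaning tub is at about (318,228) between bottle and clamp, with four green tubs. The top view shows the one nearest the base at (185,249), next to the jar at (190,279). The orange tub is at (408,243), next to the figure at (393,269). The job's green tub is therefore the one at about (0.455, 0.318).

```bash
cat > h.py <<'E'
from cell import manip as m
import numpy as np,cv2
from scipy.spatial.transform import Rotation as R
D=np.deg2rad
def down(a): # tool z down, tool y (closing line) at world angle a
    y=np.array([np.cos(a),np.sin(a),0]);z=np.array([0,0,-1.]);return R.from_matrix(np.c_[np.cross(y,z),y,z]).as_rotvec()
def stand(yaw): return R.from_euler('z',yaw)*R.from_euler('y',-D(25))   # base_tub axes
def along(yaw,q): # tool z along -axis, tool y at quarter q in the tub's xy
    M=stand(yaw).as_matrix();y=M[:,0]*np.cos(q*np.pi/2)+M[:,1]*np.sin(q*np.pi/2);z=-M[:,2]
    return R.from_matrix(np.c_[np.cross(y,z),y,z]).as_rotvec()
def snap(c,name):
    k=m.camera_model(c);im=m.read_camera(c);cv2.imwrite(f"pics/{name}.png",im[:,:,::-1]);np.savez(f"pics/{name}.npz",im=im,T=k["world_from_camera"],f=k["fx"],fy=k["fy"],cx=k["cx"],cy=k["cy"]);return im,k
def project(k,P):
    T=np.array(k["world_from_camera"]);p=(np.asarray(P)-T[:3,3])@T[:3,:3];return np.c_[k["cx"]+k["fx"]*p[:,0]/p[:,2],k["cy"]+k["fy"]*p[:,1]/p[:,2]]
def tips(t,c): return [(np.round(d["location"],3).tolist(),round(d["confidence"],2)) for d in m.tip_of(t,c)[:3]]
E
python3 - <<'E'
from h import *
s=m.state();Rt=R.from_rotvec(s["ee_rot"]).as_matrix();T=np.array(m.camera_model("wrist")["world_from_camera"])
print("cam in tool",np.round(Rt.T@(T[:3,3]-s["eef_pos"]),3),np.round(Rt.T@T[:3,:3],2).tolist())
for a in range(-180,180,30):
    q=m.ik([.455,.318,.095],down(D(a)));print(a,None if q is None else np.round(q,2), end=' ')
    q=m.ik([.483,-.31,.095],down(D(a)));print(None if q is None else np.round(q,2))
M=stand(0).as_matrix()
for h in(.132,.172,.32,.4):
  for k in range(4):
    q=m.ik(np.array([.705,-.008,.05])+h*M[:,2],along(0,k));print(h,k,None if q is None else np.round(q,2))
E
```

```text
cam in tool [ 0.072 -0.001 -0.125] [[0.0, -0.96, -0.28], [1.0, 0.0, 0.0], [-0.0, -0.28, 0.96]]
-180 [-0.45  0.62 -0.32  1.88  0.29  0.69  2.2 ] [-0.22  0.95  1.08  1.89 -1.03  1.   -1.8 ]
-150 [-0.36  0.64 -0.44  1.87  0.39  0.72  2.64] [-0.22  0.95  1.08  1.89 -1.03  1.   -1.28]
-120 [-1.42  0.93  1.08  1.93 -1.03  0.97 -1.92] [-0.22  0.95  1.08  1.89 -1.03  1.   -0.75]
-90 [-1.12  0.67  0.58  1.92 -0.55  0.71 -1.78] [-0.22  0.95  1.08  1.89 -1.03  1.   -0.23]
-60 [-1.05  0.64  0.48  1.92 -0.45  0.69 -1.35] [-0.08  0.79  0.82  1.88 -0.78  0.83  0.1 ]
-30 [-0.98  0.62  0.39  1.91 -0.36  0.67 -0.9 ] [ 0.08  0.69  0.57  1.87 -0.54  0.74  0.43]
0 [-0.91  0.61  0.29  1.91 -0.27  0.66 -0.46] [ 0.09  0.69  0.55  1.87 -0.52  0.73  0.93]
30 [-0.84  0.6   0.19  1.9  -0.18  0.66 -0.01] [ 0.15  0.67  0.47  1.87 -0.44  0.71  1.39]
60 [-0.77  0.59  0.1   1.9  -0.09  0.65  0.43] [ 0.13  0.67  0.5   1.87 -0.47  0.72  1.94]
90 [-0.69  0.59  0.    1.89 -0.    0.66  0.88] [ 0.11  0.68  0.53  1.87 -0.5   0.73  2.49]
120 [-0.62  0.59 -0.1   1.89  0.09  0.66  1.33] [ 0.89  0.68 -0.54  1.82  0.49  0.77  2
[... 177 characters left out ...]
1.99 -0.2   0.26  1.68]
0.132 2 [ 0.06  0.47 -0.16  1.97  0.37  0.29  2.74]
0.132 3 [-0.34  0.48  0.34  1.99 -0.47  0.28 -1.22]
0.172 0 [-0.57  0.44  0.62  2.02 -0.66  0.38  0.53]
0.172 1 [-0.34  0.39  0.32  2.01 -0.3   0.33  1.77]
0.172 2 [-0.87  0.63  1.09  2.04 -1.17  0.6  -2.2 ]
0.172 3 [-0.71  0.5   0.82  2.03 -0.89  0.44 -0.85]
0.32 0 [-0.84  0.09  0.82  2.03 -0.09  0.61  0.02]
0.32 1 [-0.77  0.09  0.74  2.03 -0.07  0.61  1.57]
0.32 2 [ 0.95  0.26 -1.18  1.95  0.49  0.7   2.66]
0.32 3 [-0.78  0.09  0.75  2.03 -0.07  0.61 -1.57]
0.4 0 [-1.03 -0.14  0.87  1.99  0.23  0.82 -0.27]
0.4 1 [-0.96 -0.13  0.81  1.99  0.21  0.81  1.33]
0.4 2 None
0.4 3 [-0.75 -0.09  0.63  1.99  0.14  0.8  -1.77]
```

```bash
python3 - <<'E'
from h import *
m.movep([.455,.318,.25],down(D(90)))
im1,k=snap("wrist","g1");print(k["fx"],tips("green_mid","wrist"),tips("jar_mid","wrist"))
M=stand(D(-6)).as_matrix()
m.movep(np.array([.705,-.008,.05])+.27*M[:,2],along(D(-6),1))
im2,k=snap("wrist","s1");print(tips("base_tub","wrist"),tips("base_mouth","wrist"),tips("bottle_mid","wrist"),tips("press_mid","wrist"))
cv2.imwrite("pics/a.png",cv2.resize(np.hstack([im1,im2]),None,fx=.71,fy=.71)[:,:,::-1])
cv2.imwrite("pics/s1.png",im2[:,:,::-1])
print(m.state()["time"],m.state()["joint_pos"])
E
```

```text
364.177261516483 [([0.456, 0.318, 0.052], 0.82), ([0.58, 0.324, 0.051], 0.66)] []
[([0.704, -0.011, 0.05], 0.67)] [([0.66, -0.011, 0.146], 0.61)] [([0.659, 0.126, 0.101], 0.85)] [([0.638, -0.137, 0.123], 0.61)]
4.1167 [-0.40787671  0.18631839  0.30447512  2.02204211  0.07734988  0.51693871
  1.28818707]
```

View pics/a.png

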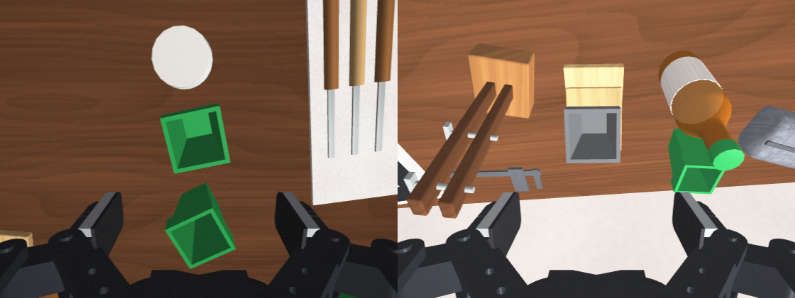

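Wrist view (scaled): the right green tub sits just below the jar at (195,138). The grey tub's mouth is squarely visible at (592,134), with bottle and clamp clear on either side. I'll fit the tub silhouettes to get x, y and yaw.

```bash
cat >> h.py <<'E'
from scipy.optimize import minimize
sq=lambda w,z:[[sx*w/2,sy*w/2,z] for sx in(-1,1) for sy in(-1,1)]
TUB=np.array(sq(.064,.105)+sq(.064,.08)+sq(.044,0))
def mask_of(im,kind,px):
    h=cv2.cvtColor(im,cv2.COLOR_RGB2HSV).astype(int);H,S,V=h[...,0],h[...,1],h[...,2]
    k={"green":(H>55)&(H<90)&(S>110)&(V>30),"orange":(H>6)&(H<17)&(S>200)&(V>70),"grey":(S<50)&(V>30)&(V<200)}[kind].astype(np.uint8)
    k=cv2.morphologyEx(k,cv2.MORPH_OPEN,np.ones((3,3)))
    n,l=cv2.connectedComponents(k);ids=l[int(px[1])-25:int(px[1])+26,int(px[0])-25:int(px[0])+26];i=np.bincount(ids[ids>0]).argmax()
    c=cv2.findContours((l==i).astype(np.uint8),cv2.RETR_EXTERNAL,cv2.CHAIN_APPROX_NONE)[0];out=np.zeros_like(k);cv2.drawContours(out,c,-1,1,-1);return out
def fit(im,k,kind,x0,pose):
    """pose(p)->(R,t) of the tub foot; p0=x0; silhouette IoU fit"""
    pts=lambda p:project(k,TUB@pose(p)[0].T+pose(p)[1])
    mk=mask_of(im,kind,pts(x0)[:4].mean(0));S=4;big=cv2.resize(mk,None,fx=S,fy=S,interpolation=cv2.INTER_NEAREST)
    def cost(p):
        hull=cv2.convexHull(np.float32(pts(p)*S+S/2-.5)).round().astype(np.int32);o=np.zeros_like(big);cv2.fillConvexPoly(o,hull,1)
        return 1-(o&big).sum()/max(1,(o|big).sum())
    best=None
    for dy in np.deg2rad([-35,-20,-7,7,20,35] if kind!="grey" else [-6,0,6]):
        s=np.array(x0,float)+[0,0,dy];r=minimize(cost,s,method="Nelder-Mead",options=dict(initial_simplex=[s,s+[.006,0,0],s+[0,.006,0],s+[0,0,.12]],xatol=1e-4,fatol=1e-4))
        if best is None or r.fun<best.fun:best=r
    return best.x,best.fun
up=lambda p:(R.from_euler('z',p[2]).as_matrix(),np.array([p[0],p[1],0]))
lean=lambda p:(stand(p[2]).as_matrix(),np.array([p[0],p[1],.05]))
def load(n):
    d=np.load(f"pics/{n}.npz");return d["im"],dict(world_from_camera=d["T"],fx=float(d["f"]),fy=float(d["fy"]),cx=float(d["cx"]),cy=float(d["cy"]))
E
python3 - <<'E'
from h import *
for n,kd,x0,ps in(("g1","green",[.455,.318,0],up),("s1","grey",[.705,-.009,D(-6)],lean)):
    im,k=load(n);p,c=fit(im,k,kd,x0,ps);print(kd,p.round(4),np.rad2deg(p[2]).round(1),c)
    im=im.copy();q=project(k,TUB@ps(p)[0].T+ps(p)[1]).round().astype(int)
    for i in(0,4,8):cv2.polylines(im,[q[i:i+4][[0,1,3,2]]],True,(255,0,0),1)
    c0=q[:4].mean(0).astype(int);cv2.imwrite(f"pics/c{n}.png",cv2.resize(im[max(0,c0[1]-90):c0[1]+90,max(0,c0[0]-90):c0[0]+90],None,fx=2,fy=2)[:,:,::-1])
a=cv2.imread("pics/cg1.png");b=cv2.imread("pics/cs1.png");h=min(len(a),len(b));cv2.imwrite("pics/cc.png",np.hstack([a[:h],b[:h]]))
E
```

```text
green [0.4525 0.316  0.2115] 12.1 0.01410968748356789
grey [ 0.7027 -0.0096 -0.0836] -4.8 0.015377890805054473
```

View pics/cc.png

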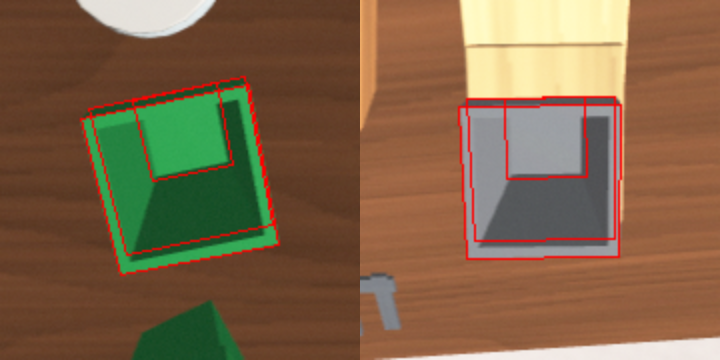

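Both fits match the pictures: the drawn outlines follow the rims of the green tub at (180,180) and the grey one at (543,180). Next I grasp green and insert it under force guard.

```bash
cat >> h.py <<'E'
S=dict(t=np.array([.7027,-.0096,.05]),yaw=-.0836);AX=stand(S["yaw"]).as_matrix()
def SP(h): return S["t"]+(h-.002)*AX[:,2]     # TCP for a grasp point at axis height h
OR=along(S["yaw"],1)
def hnow(): return float((m.state()["eef_pos"]-S["t"])@AX[:,2]+.002)
def fax(f0=np.zeros(3)): return float((m.state()["contact_force"]-f0)@AX[:,2])
E
python3 - <<'E'
from h import *
m.gripper_to(.085)
x,y,a=.4525,.316,.2115+np.pi/2
m.movep([x,y,.22],down(a)); m.line_to([x,y,.092],rate=.12)
m.gripper_to(.05,40);s=m.state();print("w",s["grip_width"],s["finger_force"],s["time"])
m.line_to([x,y,.33],rate=.25);s=m.state();print("w",s["grip_width"],s["contact_force"])
m.movep(SP(.36),OR);m.line_to(SP(.225),rate=.12)
im,k=snap("wrist","s2");s=m.state();print(s["time"],s["contact_force"])
f0=s["contact_force"]
g=m.line_to(SP(.131),rate=.025,guard=6);print(g,hnow(),fax(f0),(m.state()["contact_force"]-f0)@AX,m.state()["time"],m.state()["grip_width"])
snap("side","side1");snap("wrist","s3")
cv2.imwrite("pics/b.png",np.hstack([im,load("s3")[0]])[::1,:,::-1].copy()[:, :, :]) if 0 else cv2.imwrite("pics/b.png",cv2.resize(np.hstack([im,load("s3")[0]]),None,fx=.71,fy=.71)[:,:,::-1])
E
```

```text
w 0.0629838613647974 44.93216156959534 7.2
w 0.06316962903918596 [-0.25396827  0.07514926 -1.5159545 ]
10.875 [ 0.36837974 -0.64212672 -1.28380363]
True 0.13561940387407626 4.546163321352893 [1.37060606 0.94801046 4.54616332] 14.025 0.06337689845710022
```

View pics/b.png

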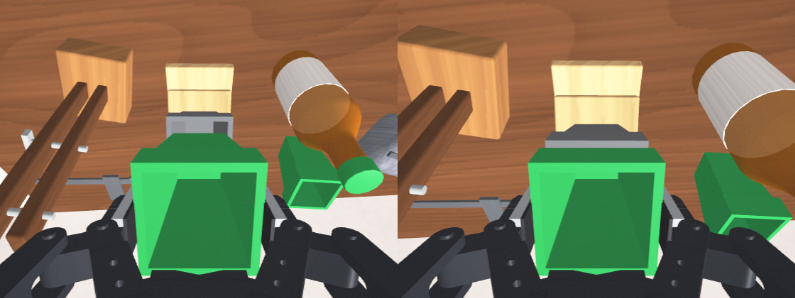

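Left: green held above the grey tub. Right: green seated in it, with the grey rim just showing at (597,140). It stopped 1.6 mm from nominal home. I'll let it settle, re-take it and press.

```bash
python3 - <<'E'
from h import *
m.gripper_to(.085);m.sleep(.3)
m.line_to(SP(.136),OR,rate=.05)
m.gripper_to(.05,40);m.sleep(.2);f0=m.state()["contact_force"];print(m.state()["contact_force"]@AX)
g=m.line_to(SP(.128),rate=.015,guard=7.5);m.sleep(.1);print(g,hnow(),(m.state()["contact_force"]-f0)@AX,m.state()["ft_torque"])
m.gripper_to(.085);m.sleep(.1);print(m.state()["contact_force"]@AX,hnow())
m.line_to(SP(.27),rate=.2);im,k=snap("wrist","s4");print(m.state()["time"])
p0=[S["t"][0],S["t"][1],S["yaw"]]
for H in(.036,.04,.044,.048,.052):
    print(H,fit(im,k,"green",p0,lambda p:(stand(p[2]).as_matrix(),np.array([p[0],p[1],.05])+H*stand(p[2]).as_matrix()[:,2])))
cv2.imwrite("pics/s4c.png",im[:,:,::-1])
E
```

```text
[-0.97236817  1.45106053  6.89080425]
True 0.1362783384259188 [ 1.97625422 -2.25174784 -1.50842283] [-0.05123837  0.24623199 -0.08782116]
[-0.2279825  -0.24397657  0.06750561] 0.13587026020104623
17.1917
0.036 (array([ 0.70445527, -0.00955716, -0.08515619]), np.float64(0.017194508631235506))
0.04 (array([ 0.70284188, -0.00995643, -0.09279686]), np.float64(0.024844904425591174))
0.044 (array([ 0.70191715, -0.01002421, -0.09517552]), np.float64(0.05521859451398747))
0.048 (array([ 0.70180663, -0.0097598 , -0.08634529]), np.float64(0.08621550755400176))
0.052 (array([ 0.70042757, -0.01030828, -0.09508533]), np.float64(0.11740321316876834))
```

View pics/s4c.png

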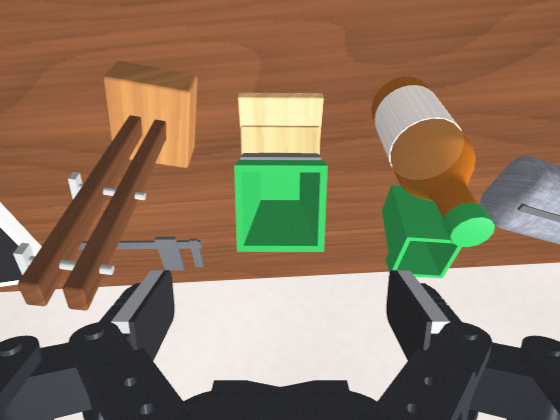

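The green tub sits square in the grey one at (281,205), with the grey rim visible evenly behind it. Its fitted height of about 38–40 mm means it is home. The bystanders are undisturbed. Orange next.

```bash
python3 - <<'E'
from h import *
m.line_to(SP(.36),rate=.25)
m.movep([.483,-.311,.26],down(D(66)))
im,k=snap("wrist","o1");print(tips("orange_mid","wrist"),tips("figure_mid","wrist"),m.state()["time"])
p,c=fit(im,k,"orange",[.483,-.311,0],up);print(p,np.rad2deg(p[2]),c)
im=im.copy();q=project(k,TUB@up(p)[0].T+up(p)[1]).round().astype(int)
for i in(0,4,8):cv2.polylines(im,[q[i:i+4][[0,1,3,2]]],True,(0,0,255),1)
cv2.imwrite("pics/o1c.png",im[:,:,::-1])
E
```

```text
[([0.484, -0.308, 0.053], 0.55)] [] 19.1333
[ 0.48840426 -0.30332542  0.83309234] 47.732675150918716 0.5706604203019499
```

View pics/o1c.png

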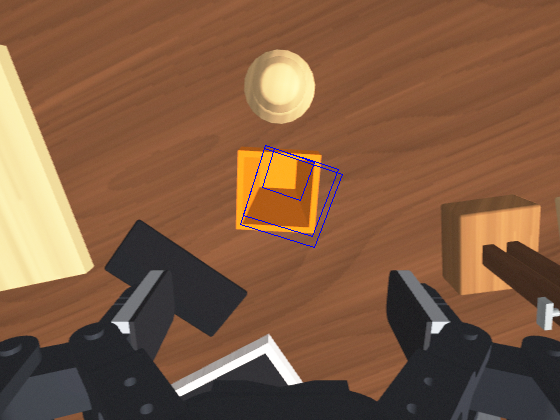

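The orange tub is at (279,191), almost square to the gripper, with the figure at (280,86). My colour mask only caught part of it. I'll widen the mask, refit, and go on only if the fit is good.

```bash
sed -i 's/"orange":(H>6)&(H<17)&(S>200)&(V>70)/"orange":(H>4)\&(H<25)\&(S>205)\&(V>90)/' h.py; python3 - <<'E'
from h import *
im,k=load("o1")
h=cv2.cvtColor(im,cv2.COLOR_RGB2HSV);print([h[r,c].tolist() for r,c in((225,270),(200,243),(205,280),(175,285),(300,300),(152,280),(200,150))])
p,c=fit(im,k,"orange",[.483,-.309,D(66)],up);print(p,np.rad2deg(p[2]),c)
if c>.03: raise SystemExit
a=p[2]+np.round((D(66)-p[2])/(np.pi/2))*np.pi/2;x,y=p[:2];print(np.rad2deg(a))
m.movep([x,y,.22],down(a)); m.line_to([x,y,.092],rate=.12)
m.gripper_to(.05,40);s=m.state();print("w",s["grip_width"],s["time"])
m.line_to([x,y,.36],rate=.25)
m.movep(SP(.40),OR);m.line_to(SP(.265),rate=.12)
f0=m.state()["contact_force"]
g=m.line_to(SP(.172),rate=.025,guard=6);print(g,hnow(),(m.state()["contact_force"]-f0)@AX,m.state()["time"],m.state()["grip_width"])
snap("wrist","s5")
E
```

```text
[[15, 229, 248], [18, 224, 254], [13, 220, 176], [20, 222, 255], [11, 145, 134], [13, 220, 213], [12, 149, 142]]
[ 0.47893435 -0.31091586  1.0966028 ] 62.830712486241396 0.015395199226521439
62.830712486241396
w 0.0633326342487897 20.9667
True 0.17702586292765518 [1.17100795 0.55025223 2.25072592] 27.7917 0.06312220556893461
```

```bash
python3 - <<'E'
from h import *
ax=lambda:round(float(m.state()["contact_force"]@AX[:,2]),2)
m.gripper_to(.085);m.sleep(.4);print("free",ax())
m.gripper_to(.05,40);m.sleep(.2);f=ax();print("gripped",f,hnow())
if f<7: print(m.line_to(SP(hnow()-.005),rate=.01,guard=max(2,8-f)),"pressed",ax(),hnow())
m.sleep(.2);print(ax())
m.gripper_to(.085);m.sleep(.1);print("free",ax(),m.state()["grip_width"])
m.line_to(SP(.31),rate=.2);im,k=snap("wrist","s6");snap("side","side2");print(m.state()["time"])
p0=[S["t"][0],S["t"][1],S["yaw"]]
for H in(.074,.077,.080,.083,.086):
    print(H,fit(im,k,"orange",p0,lambda p:(stand(p[2]).as_matrix(),np.array([p[0],p[1],.05])+H*stand(p[2]).as_matrix()[:,2])))
si,_=load("side2");c=cv2.resize(si[170:310,240:380],(420,420),interpolation=cv2.INTER_CUBIC)
cv2.imwrite("pics/e.png",np.hstack([cv2.resize(im,(380,285)),cv2.resize(c,(285,285))])[:,:,::-1])
E
```

```text
free -0.74
gripped 6.51 0.1769049783223751
True pressed 5.73 0.17691294511077665
5.27
free 0.03 0.08489073550902738
30.9083
0.074 (array([ 0.7056576 , -0.0100165 , -0.08633814]), np.float64(0.026697212676594084))
0.077 (array([ 0.70397492, -0.0096948 , -0.08710981]), np.float64(0.019564822660694814))
0.08 (array([ 0.70305518, -0.01018214, -0.09418792]), np.float64(0.0332209381777131))
0.083 (array([ 0.70292192, -0.01015664, -0.09377383]), np.float64(0.0557526425374163))
0.086 (array([ 0.70252204, -0.01004379, -0.09215742]), np.float64(0.07899300026187084))
```

View pics/e.png

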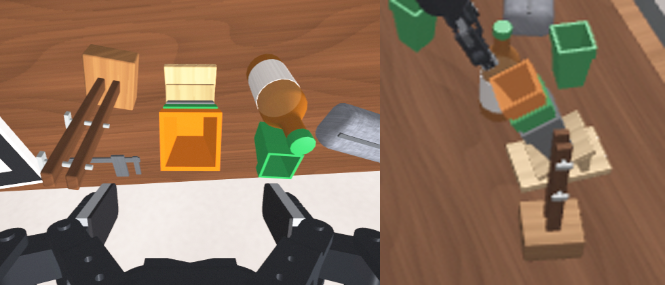

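The orange tub sits square in the green one at (190,140), and the stack is aligned along the lean with bottle and clamp standing. The pictures put the two tubs about 40 mm apart, as they should be. One more confirming press in small steps up to about 7.5 N, then retreat and hand in.

```bash
python3 - <<'E'
from h import *
ax=lambda:round(float(m.state()["contact_force"]@AX[:,2]),2)
m.line_to(SP(.177),OR,rate=.1);m.gripper_to(.05,40);m.sleep(.2);h=hnow();print(ax(),h)
for i in range(8):
    if ax()>=7.3: break
    h-=.0003;m.line_to(SP(h),rate=.01);m.sleep(.1);print(ax(),round(hnow(),4))
m.gripper_to(.085);m.sleep(.2);print("free",ax())
m.line_to(SP(.33),rate=.2);im,k=snap("wrist","s7")
for H in(.074,.077,.080):
    print(H,fit(im,k,"orange",[S["t"][0],S["t"][1],S["yaw"]],lambda p:(stand(p[2]).as_matrix(),np.array([p[0],p[1],.05])+H*stand(p[2]).as_matrix()[:,2])))
m.sleep(.3);print(m.state()["time"],m.sign_off())
E
```

```text
6.9 0.17765041929665953
7.37 0.1777
free 0.34
0.074 (array([ 0.70458807, -0.00934795, -0.08296477]), np.float64(0.01620184280502135))
0.077 (array([ 0.70327382, -0.0098897 , -0.09034625]), np.float64(0.016416813896128923))
0.08 (array([ 0.70301844, -0.00952766, -0.08573794]), np.float64(0.030967753013496302))
the job is handed in; nothing more can be done
35.1 None
```

The green tub is nested in the grey one and the orange in the green, each pressed with about 7 N and sitting home as far as the wrist-camera fits can tell (2–4 mm). Both tubs are released; the last pictures show the bottle and clamp still standing, but I didn't re-check the jar and figure. The job was handed in at 35.1 s of 67 s.

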